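# Set the length stop of the slat jig

## Robot

A 6-joint arm with a two-finger parallel gripper is mounted at the origin on the work surface. World frame = base frame: x ahead of the robot, y to its left, z up, the work surface at z = 0. Lengths are in mm, angles in degrees, forces in N, time in s.
With the tool pointing down it reaches from about 350 to 775 mm from the base axis. Payload 7.3 kg.
Tool frame: the origin (TCP) lies at the very end of the fingers, on their centre line; the grasp point (between the pads) lies 19 mm behind it; y points along the fingers, z is the direction in which the jaws open and shut, and the axes are right-handed (so a half turn about y gives the same grasp; the last joint's range is limited). The gripper opens to 92 mm and grips with 3 to 60 N. Pads are 19 mm wide; open, the fingers measure 130 mm over their backs; the gripper's body (75 mm by 190 mm) begins 47 mm behind the grasp point.
Start: joints at [-71.448, 19.595, 87.324, -0, 73.075, -8.365], TCP at [237.696, -468.13, 226.741] pointing down, gripper open.
Joint ranges: [-145.02, 145.02], [-44.19, 115.74], [2.07, 154.8], [-57.11, 237.11], [16.16, 152.29], [-177.93, 177.93]. Speed limits (degrees/s): [147.25, 147.25, 180, 180, 180, 180].

## Interface

Orientations are given as [roll, pitch, yaw] about the fixed x, y, z axes, in that order (R = Rz(yaw) Ry(pitch) Rx(roll)).
In Python, from workcell import manip, viewer gives the robot as it stands.
- The arm moves only by the tool move_arm, never from a script. Its argument "plan" is a list of rows, each a list of 7 numbers: the shift along the tool's x, y, z each as a share of 5 cm, from -1 to 1, then the turn, a rotation vector about the tool's x, y, z each as a share of 360 degrees, from -1 to 1, then the gripper's target within -1 to 1 (fully open at 1, half-way at 0, shut at -1). In form: [[tx, ty, tz, rx, ry, rz, fingers], ...]. A call has exactly 10 rows; each row shifts and turns the pose as measured when the row begins, along the tool's axes as they then stand; what a row does not reach is not made up. A row lasts 1/8 s, in which the tool goes at most 62.5 mm and 10.7 degrees, less where a joint would pass 70% of its speed; a pose out of reach is approached as far as the arm can. A call with a number of a shift or a turn outside -1 to 1 is refused whole. A call with a gripper value outside its range is refused whole. The fingers move at their own pace and stop on an object; "newtons" is the grip in N (left out, the last holds). Time passes only in rows, so rows that do not move let the fingers close, or fill a call up. It gives the time, the measured TCP pose, the force and the opening at its end, in the units of the state.
- manip.get_state(): the state, without advancing time (a new reading comes with each control period).
- viewer.get_image(name): name is "side" or "top" or "wrist"; returns the picture (384x512x3 uint8, red, green, blue); there is no depth.
- viewer.camera_info(name): a dict with "vertical_fov" (degrees; the focal length in pixels is half the picture's height over the tangent of half this angle, whatever the lens; pixels are square), "cx", "cy" (the principal point, pixels), "origin" and "orientation" of the camera in the world; the wrist camera has in their place "tool_from_camera" (4x4, takes a point from camera to tool coordinates, whose origin is the TCP and whose axes are the tool frame's). Camera axes: x right, y up, looking along -z (the intrinsics and any distortion apply to the point x, -y, -z); pixel columns grow to the right and rows downward; lengths in mm; the calibration is good to about 2 mm. A picture is of the moment at which its call begins: read the wrist's pose just before it. camera_info takes no time and is no camera call.
- manip.hand_in(): hands the job in, once; it reports no verdict.
The state is a dict: "clock": time; "q": joint angles; "qvel": joint speeds; "joint_torque": joint torques, N m; "ee_pos": TCP position; "tool_rot": TCP orientation; "wrist_force": force on the tool from outside, world axes, zero at the start; "moment": the same for the moment, N m; "gripper_width": finger opening in mm.
Only numpy, scipy, OpenCV 4.12 (cv2) and the standard library are available. Lean on these libraries where they do the work, as an engineer would, in place of code of your own. Each camera call takes 0.05 s, during which the arm holds its last target. There are 200 camera calls.

## Task

Set the jig's sliding stop for the slat that lies in the jig's lane: squeeze the stop's release lever against its post, keep it squeezed while you slide the stop along the rail to the notch just past that slat's free end, then let go so that the lever springs back and locks in the notch. Leave both slats where they lie.

Things in the scene. Friction and masses are not known exactly. Their poses are not given: they have to be found in the camera images.
- stop_grip (a point): Grip point of the sliding grey stop, 132 mm above bench; grip from above, closing along its x. A fixed post (-x side, top 150 mm up) and a steel lever (+x side), each 28-30 mm wide along y, 43 mm over outer faces here, 49 at top (lever there 33 mm from point). Squeezed to 30 mm they stand 15 mm each side of point. Block under them tops at 75 mm. It slides only along its y; locked unless squeezed.
- lever (a joint): Release lever angle, rad: 0 sprung back in a notch, 0.3 fully squeezed against its stop, upright; clears the notches above 0.25. Needs 6 N at first, 10 N fully; a 20-30 N grip is safe. Sliding friction of the stop about 0.6 N. Notch mouths flare: let go within 10 mm of a notch's middle, the stop centres itself (2 mm play) and the lever returns; let go between notches, it stays near 0.24.
- jig: Fixed plywood board 280 x 400 x 18 mm with a rail along y; x, y axes as stop_grip's, origin on bench under the rail. Four notches at y = -90, -30, 30, 90 mm; the stop starts at 90. The lane is the strip on the -x side of the rail, centre x = -91, from a 45 mm tall end block at the -y end. The stop's arm, 12 mm thick along y, 68 mm tall, reaches over the lane, level with stop_grip in y.
- slat_short: Short dark plastic slat, 100 x 50 x 20 mm, loose, flat on the board. Origin under its butt end; y runs along it to the free end at y = 100 mm, parallel to the rail. Of the two slats one lies in the lane, butt at the end block, 103 mm to the -x side of stop_grip; the other is a spare 88 mm to its +x side. If this one is in the lane, its notch puts stop_grip 20 mm past its free end, at y = 120 mm.
- slat_long: Long dark plastic slat, 220 x 50 x 20 mm, otherwise like the short one: origin under its butt end, y along it to the free end at y = 220 mm. If this one is in the lane, its notch puts stop_grip 20 mm past its free end, at y = 240 mm; the stop's arm then stands 14 mm clear of the slat.
Not all that is in view belongs to the job. What is shaped like the slat_long but yellow is not meant. What is shaped like the slat_short but orange is not meant.

How it is judged (in metres and radians):
On the way:
1. the release lever is squeezed clear of the notch (value of joint lever above 0.25 rad), for 0.2 s.
At the end, for the whole second after the job is handed in: The stop stands in the notch just past the free end of the slat in the lane (stop_grip 20 mm beyond that end, within 10 mm) and the lever has sprung back into the notch (below 0.06 rad) and is at rest (((x of stop_grip in the frame of slat_short between 0.07 and 0.14 m and y of stop_grip in the frame of slat_short between 0.11 and 0.13 m) or (x of stop_grip in the frame of slat_long between 0.07 and 0.14 m and y of stop_grip in the frame of slat_long between 0.23 and 0.25 m)) and value of joint lever below 0.06 rad and velocity of joint lever between -0.1 and 0.1 rad/s); the robot touches nothing.
It fails at once if a slat is shifted by more than 15 mm (distance of any of slat_short, slat_long from where it was at the start of the episode above 0.015 m).
It also fails if it takes over 35 s, if anything falls off the work surface, if the arm or the gripper's body presses on something with over 40 N, if the wrist force passes 120 N, or if a joint passes its speed limit or range.

## Working session

There is one attempt and no reset: what is moved stays moved. The work goes in short steps, Python scripts to look and compute and a tool call to move; the robot and the scene stay as the last step left them, time stands still between calls to the robot, and variables do not carry over. Pictures are saved under pics/ and viewed, about 8 in all and at most 12, crops included, and the job is handed in when it is done.

Besides the shell and the picture viewer there is one more tool, called after "Request:" as name(argument=value, ...), one argument or row to a line, values as JSON. move_arm: Moves the arm, as the interface text tells. Shift numbers are shares of 5 cm and turn numbers shares of 360 degrees, none past 1 either way. Its arguments: {"type":"object","properties":{"plan":{"type":"array"},"newtons":{"type":"number"}},"required":["plan"]}

```bash
mkdir -p pics; python3 - <<'E'
from workcell import manip, viewer
import cv2, json
for n in ("top","side"):
    im=viewer.get_image(n); cv2.imwrite(f"pics/{n}0.png",im[:,:,::-1])
for n in ("top","side","wrist"):print(n,viewer.camera_info(n))
print(manip.get_state())
E
```

```text
top {'vertical_fov': 43.289457013328374, 'cx': 254.06836971661386, 'cy': 187.3004026997858, 'origin': array([ 610.24588555,  -79.86416117, 1242.78210223]), 'orientation': array([  2.27891288,   0.94097142, -90.51076122])}
side {'vertical_fov': 48.84786887306883, 'cx': 255.9332425653103, 'cy': 185.6583767019172, 'origin': array([ -5.71527328, 793.4310436 , 711.78400233]), 'orientation': array([  61.44286205,    0.72055786, -144.02204053])}
wrist {'vertical_fov': 66.67521291273965, 'cx': 251.38825256337478, 'cy': 186.86910998118674, 'tool_from_camera': array([[ 3.23424866e-04, -9.62675109e-01, -2.70659434e-01,
        -7.28711356e+01],
       [-4.20827881e-04,  2.70659293e-01, -9.62675111e-01,
        -1.58027048e+02],
       [ 9.99999859e-01,  4.25254105e-04, -3.17582581e-04,
         9.99854233e-01],
       [ 0.00000000e+00,  0.00000000e+00,  0.00000000e+00,
         1.00000000e+00]])}
{'clock': 0.1, 'q': array([-7.14480782e+01,  1.96321363e+01,  8.73723903e+01, -6.92644188e-04,
        7.30740376e+01, -8.36712968e+00]), 'qvel': array([ 0.09998546, -0.10422929, -0.11526977,  0.0286807 , -0.04912369,
        0.00036259]), 'joint_torque': array([ 2.20872971e-03, -4.32002699e+01, -2.44691277e+01,  7.19126081e-02,
        5.26192656e-02, -5.13907594e-05]), 'ee_pos': array([ 237.56705839, -467.76436576,  226.11338991]), 'tool_rot': array([-9.00778244e+01,  1.07769999e-02, -1.53080754e+02]), 'wrist_force': array([ 0.2881157 , -0.45206401,  0.15197418]), 'moment': array([-0.03752897,  0.02385165,  0.00302325]), 'gripper_width': 91.85387209350114}
```

View pics/top0.png

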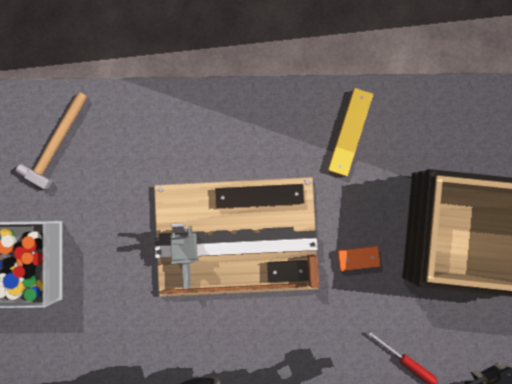

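View pics/side0.png

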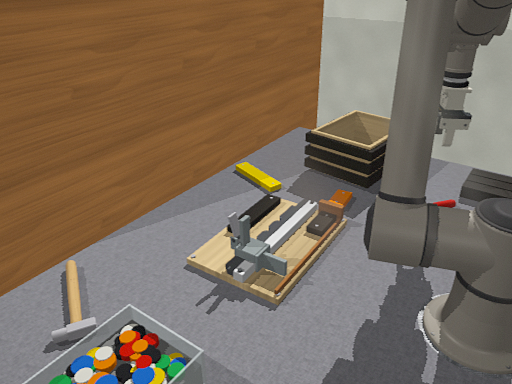

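The top view shows the jig at about px (155–317, 180–297). The stop is at (184, 245) with its arm pointing down into the lane. The short dark slat is in the lane at (289, 271) against the end block (313, 271), and the long dark slat is the spare at (260, 196).

Possible mix-ups:
- Yellow long piece at (350, 132): rejected, wrong colour.
- Orange short piece at (360, 259): rejected, wrong colour.
- Long dark spare at (260, 196): rejected, not in the lane.

I'll check the choice in one close crop.

```bash
cat > h.py <<'E'
import numpy as np, cv2
from scipy.spatial.transform import Rotation as R
from workcell import manip, viewer
def cam(n):
    c=viewer.camera_info(n); f=192/np.tan(np.radians(c["vertical_fov"]/2))
    if n=="wrist":
        s=manip.get_state(); T=c["tool_from_camera"]; Rt=R.from_euler("xyz",s["tool_rot"],degrees=True).as_matrix()
        return f,c["cx"],c["cy"],Rt@T[:3,3]+s["ee_pos"],Rt@T[:3,:3]
    return f,c["cx"],c["cy"],c["origin"],R.from_euler("xyz",c["orientation"],degrees=True).as_matrix()
def ray(c,p,z):
    f,cx,cy,o,M=c; d=M@np.array([(p[0]-cx)/f,-(p[1]-cy)/f,-1]); return o+d*(z-o[2])/d[2]
def proj(c,P):
    f,cx,cy,o,M=c; v=M.T@(np.asarray(P)-o); return np.array([cx-f*v[0]/v[2],cy+f*v[1]/v[2]])
def tri(c1,p1,c2,p2):
    A=[];b=[]
    for c,p in((c1,p1),(c2,p2)):
        d=ray(c,p,0)-c[3]; d/=np.linalg.norm(d); Q=np.eye(3)-np.outer(d,d); A.append(Q); b.append(Q@c[3])
    return np.linalg.lstsq(np.vstack(A),np.hstack(b),rcond=None)[0]
E
python3 - <<'E'
from h import *
c=cam("top"); im=cv2.imread("pics/top0.png")
cv2.imwrite("pics/topc.png",cv2.resize(im[170:305,145:325],None,fx=4,fy=4,interpolation=cv2.INTER_CUBIC))
s=cv2.imread("pics/side0.png"); cv2.imwrite("pics/sidec.png",cv2.resize(s[190:310,180:360],None,fx=4,fy=4,interpolation=cv2.INTER_CUBIC))
dark=(im.max(2)<45).astype(np.uint8); dark[:170]=0;dark[305:]=0;dark[:,:145]=0;dark[:,325:]=0
for k in cv2.findContours(dark,0,2)[0]:
    if cv2.contourArea(k)>100:
        r=cv2.minAreaRect(k); B=cv2.boxPoints(r); print(r[0],r[1]); print(np.round([ray(c,p,38)[:2] for p in B]))
E
```

```text
(no output)
```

View pics/topc.png

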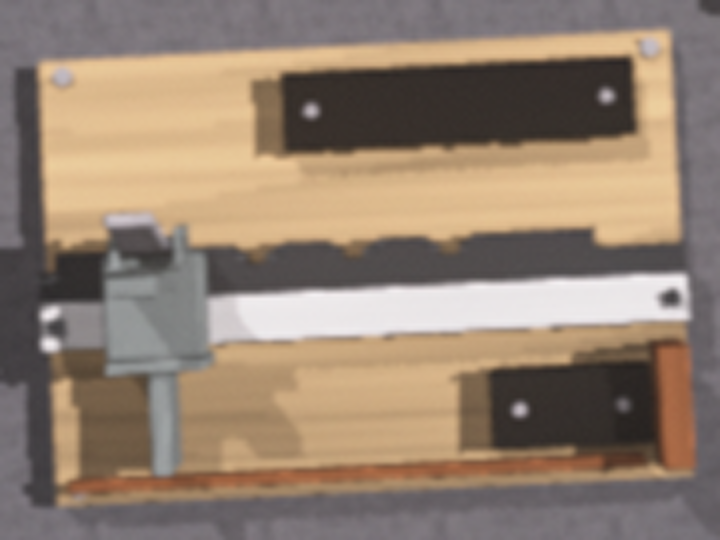

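View pics/sidec.png

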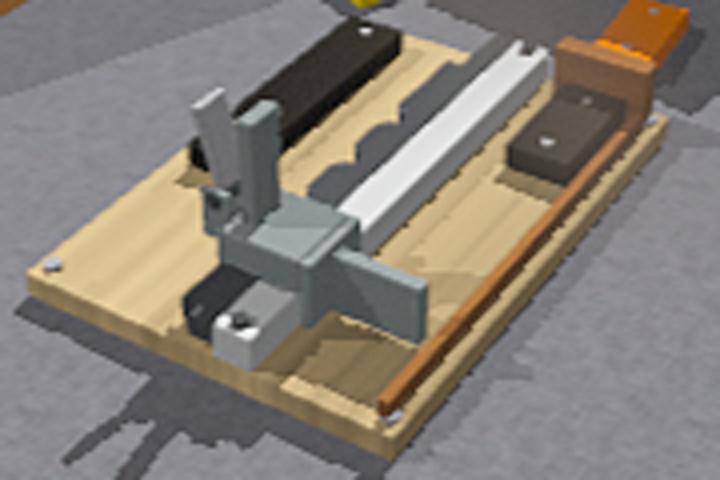

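The crops confirm it: the lane holds the short slat, with its free end at crop px (491, 408). The lever is the lighter, leaning piece; the post is the greenish upright. Notches show at crop x of about 258, 355 and 450. Next I'll compute positions.

```bash
python3 - <<'E'
from h import *
c=cam("top"); s=cam("side")
t=lambda x,y:((x+.5)/4-.5+145,(y+.5)/4-.5+170)
u=lambda x,y:((x+.5)/4-.5+180,(y+.5)/4-.5+190)
print("board",[ray(c,t(*p),18)[:2].round(1) for p in((40,62),(670,30),(693,478),(57,507))])
B=np.array([ray(c,t(*p),18)[:2] for p in((40,62),(670,30),(693,478),(57,507))])
a=B[0]+B[3]-B[1]-B[2]; a/=np.linalg.norm(a); th=np.degrees(np.arctan2(-a[0],a[1])); print("yaw jig",th,"edge lens",[np.linalg.norm(B[i]-B[i-1]).round(1) for i in range(4)])
L=np.array([ray(c,t(*p),38)[:2] for p in((283,75),(632,58),(635,133),(287,153))])
al=L[0]+L[3]-L[1]-L[2]; print("long",L.round(1),np.degrees(np.arctan2(-al[0],al[1])))
S=np.array([ray(c,t(*p),38)[:2] for p in((491,370),(653,362),(656,440),(495,447))]);print("short",S.round(1))
ex=np.array([a[1],-a[0]]); fe=(S[0]+S[3])/2; ctr=B.mean(0)
J=lambda P:((P-ctr)@ex,(P-ctr)@a)
print("centre",ctr,"short free jig",J(fe),"long free",J((L[0]+L[3])/2))
g=fe+20*a+103*ex; print("goal grip",g, "start if +180",g+180*a)
print("arm tip top",J(ray(c,t(163,473),68)[:2]),"arm root",J(ray(c,t(163,375),68)[:2]))
for n,x in(("notch",258),("n",355),("n",450)): print(n,J(ray(c,t(x,255),40)[:2]))
# post top / lever top in two views
for z,off,n in((150,-18,"post"),(150,30,"lever")):
  P=np.r_[g+180*a+off*ex,z]; print(n,P.round(1),"crop top",((proj(c,P)-[145,170])*4).round(),"crop side",((proj(s,P)-[180,190])*4).round())
E
```

```text
board [array([667.1, 192.7]), array([ 683.5, -207.4]), array([ 402.1, -217.9]), array([386.5, 182.1])]
yaw jig 2.296550841368111 edge lens [np.float64(280.9), np.float64(400.4), np.float64(281.6), np.float64(400.3)]
long [[ 656.6   36.1]
 [ 665.1 -181.4]
 [ 618.5 -182.7]
 [ 608.    33.9]] 2.5069978360845813
short [[ 472.6  -91.8]
 [ 476.9 -192. ]
 [ 429.  -193.2]
 [ 425.3  -93.8]]
centre [534.81745905 -12.62442503] short free jig (np.float64(-88.98626773882323), np.float64(-76.67221845102914)) long free (np.float64(99.30434448678675), np.float64(43.65740262822787))
goal grip [551.09088445 -68.68957162] start if +180 [543.87798893 111.16585403]
arm tip top (np.float64(-114.32888848582073), np.float64(124.46342897384639)) arm root (np.float64(-55.513932861324676), np.float64(121.91294772470022))
notch (np.float64(12.654282689940565), np.float64(64.24065541205813))
n (np.float64(9.757780479191329), np.float64(4.056155810209583))
n (np.float64(6.925608048827035), np.float64(-54.79167792354531))
post [525.9 110.4 150. ] crop top [132. 299.] crop side [268. 115.]
lever [573.9 112.4 150. ] crop top [128. 214.] crop side [204.  92.]
```

Request:
move_arm(
  plan=[
    [-0.45, 0, -0.32, 0, 0, 0, 1],
    [-0.9, 0, -0.63, 0, 0, 0, 1],
    [-0.9, 0, -0.63, 0, 0, 0, 1],
    [-0.9, 0, -0.63, 0, 0, 0, 1],
    [-0.9, 0, -0.63, 0, 0, 0, 1],
    [-0.9, 0, -0.63, 0, 0, 0, 1],
    [-0.9, 0, -0.63, 0, 0, 0, 1],
    [-0.9, 0, -0.63, 0, 0, 0, 1],
    [-0.9, 0, -0.63, 0, 0, 0, 1],
    [-0.45, 0, -0.32, 0, 0, 0, 1],
  ],
  newtons=25,
)

```text
clock: 1.35
ee_pos: [475.6, -19.0, 224.1]
tool_rot: [-90.3, -0.0, -153.4]
wrist_force: [0.6, -0.8, 0.5]
gripper_width: 91.8
```

Request:
move_arm(
  plan=[
    [0, 0, 0, 0, -0.0183, 0, 1],
    [0, 0, 0, 0, -0.0183, 0, 1],
    [0, 0, 0, 0, -0.0183, 0, 1],
    [0, 0, 0, 0, -0.0183, 0, 1],
    [0, 0, 0, 0, -0.0183, 0, 1],
    [0, 0, 0, 0, -0.0183, 0, 1],
    [0, 0, 0, 0, -0.0183, 0, 1],
    [0, 0, 0, 0, -0.0183, 0, 1],
    [0, 0, 0, 0, -0.0183, 0, 1],
    [0, 0, 0, 0, -0.0183, 0, 1],
  ],
)

```text
clock: 2.6
ee_pos: [473.8, -15.3, 220.2]
tool_rot: [-90.7, 0.4, -85.0]
wrist_force: [0.6, -0.6, -0.0]
gripper_width: 92.1
```

```bash
cat >> h.py <<'E'
def resid(p,yaw=-87.7):
    s=manip.get_state(); M=R.from_euler("xyz",s["tool_rot"],degrees=True)
    T=R.from_euler("xyz",[-90,0,yaw],degrees=True)
    print("shift/50",(M.inv().apply(np.array(p)-s["ee_pos"])/50).round(3),"turn/360",(np.degrees((M.inv()*T).as_rotvec())/360).round(4),"F",s["wrist_force"].round(1),"w",round(s["gripper_width"],1),"t",s["clock"],s["ee_pos"].round(1),s["tool_rot"].round(1))
E
python3 -c "
from h import *
resid([544,111,230])"
```

```text
shift/50 [-2.397 -0.196  1.614] turn/360 [ 0.0018  0.0074 -0.0012] F [ 0.6 -0.6 -0. ] w 92.1 t 2.6 [473.8 -15.3 220.2] [-90.7   0.4 -85. ]
```

Request:
move_arm(
  plan=[
    [-0.4, -0.1, 0.27, 0.0018, 0.0074, -0.0012, 1],
    [-0.5, -0.1, 0.32, 0, 0, 0, 1],
    [-0.5, 0, 0.32, 0, 0, 0, 1],
    [-0.5, 0, 0.32, 0, 0, 0, 1],
    [-0.3, 0, 0.2, 0, 0, 0, 1],
    [-0.2, 0, 0.12, 0, 0, 0, 1],
    [0, 0, 0, 0, 0, 0, 1],
    [0, 0, 0, 0, 0, 0, 1],
    [0, 0, 0, 0, 0, 0, 1],
    [0, 0, 0, 0, 0, 0, 1],
  ],
)

```text
clock: 3.85
ee_pos: [545.6, 109.3, 228.0]
tool_rot: [-90.4, -0.1, -87.9]
wrist_force: [-0.4, -0.2, 0.4]
gripper_width: 91.8
```

```bash
python3 - <<'E'
from h import *
resid([544,111,230]); c=cam("wrist"); im=viewer.get_image("wrist")[:,:,::-1].copy(); cv2.imwrite("pics/w1.png",im)
ex=np.array([.9992,.0401]);a=np.array([-.0401,.9992]);g=np.array([543.9,111.2])
for off,z in((-16,150),(33,150),(-15,132),(0,132)):
  for dy in(-14,14):
    P=np.r_[g+off*ex+dy*a,z]; print(off,dy,z,proj(c,P).round())
cv2.imwrite("pics/w1c.png",cv2.resize(im,(768,576)))
E
```

```text
shift/50 [-0.034 -0.039 -0.03 ] turn/360 [ 0.001  -0.0006  0.0002] F [-0.4 -0.2  0.4] w 91.8 t 3.85 [545.6 109.3 228. ] [-90.4  -0.1 -87.9]
-16 -14 150 [231. 207.]
-16 14 150 [230. 175.]
33 -14 150 [288. 206.]
33 14 150 [289. 175.]
-15 -14 132 [233. 200.]
-15 14 132 [233. 170.]
0 -14 132 [250. 200.]
0 14 132 [250. 170.]
```

View pics/w1c.png

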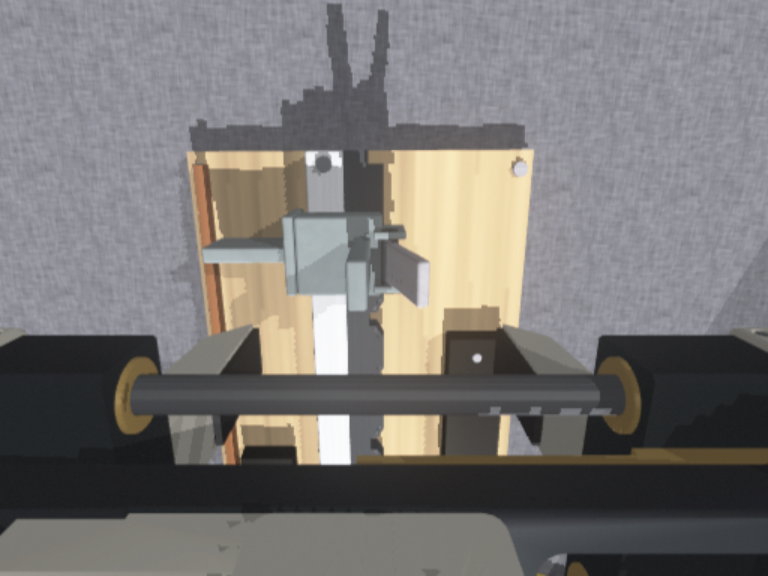

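The wrist view shows the post top at 768-px x 347–368, y 263–308 and the lever's outer top edge at x 428. Both lie within about 2 mm of the prediction, and I shift the aim by 1 mm. The post's –x face and the stop's y agree across the views. Descending now.

Request:
move_arm(
  plan=[
    [-0.04, 0.1, -0.045, 0.001, -0.0006, 0, 1],
    [0, 0.25, 0, 0, 0, 0, 1],
    [0, 0.3, 0, 0, 0, 0, 1],
    [0, 0.3, 0, 0, 0, 0, 1],
    [0, 0.3, 0, 0, 0, 0, 1],
    [0, 0.3, 0, 0, 0, 0, 1],
    [0, 0.2, 0, 0, 0, 0, 1],
    [0, 0.1, 0, 0, 0, 0, 1],
    [0, 0, 0, 0, 0, 0, 1],
    [0, 0, 0, 0, 0, 0, 1],
  ],
)

```text
clock: 5.15
ee_pos: [541.2, 111.1, 128.1]
tool_rot: [-90.2, -0.1, -87.7]
wrist_force: [-0.6, 0.9, 0.2]
gripper_width: 91.7
```

```bash
python3 - <<'E'
from h import *
resid([543.2,111.6,113]); c=cam("wrist"); im=viewer.get_image("wrist")[:,:,::-1].copy()
ex=np.array([.9992,.0401]);a=np.array([-.0401,.9992]);g=np.array([543.2,111.6])
for off,z in((-16,150),(33,150),(-15,132),(28,132)):
  for dy in(-14,14):
    print(off,dy,z,(proj(c,np.r_[g+off*ex+dy*a,z])*1.5).round())
cv2.imwrite("pics/w2.png",cv2.resize(im,(768,576)))
E
```

```text
shift/50 [-0.009  0.301  0.041] turn/360 [0.0004 0.0001 0.0003] F [-0.6  0.9  0.2] w 91.7 t 5.15 [541.2 111.1 128.1] [-90.2  -0.1 -87.7]
-16 -14 150 [336. 409.]
-16 14 150 [334. 336.]
33 -14 150 [475. 410.]
33 14 150 [480. 336.]
-15 -14 132 [343. 384.]
-15 14 132 [341. 317.]
28 -14 132 [452. 384.]
28 14 132 [456. 317.]
```

View pics/w2.png

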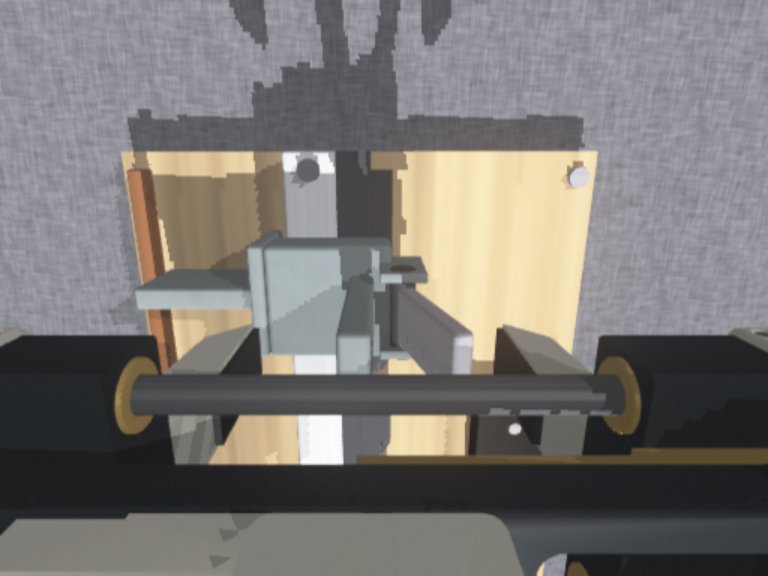

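The post's outer top edge is at px 337 and the rear edge at row 335, within about 1 mm of the prediction. The fingers straddle both parts. Next I go down the last 15 mm and squeeze.

Request:
move_arm(
  plan=[
    [0, 0.1, 0.03, 0, 0, 0, 1],
    [0, 0.15, 0.01, 0, 0, 0, 1],
    [0, 0.05, 0, 0, 0, 0, 1],
    [0, 0, 0, 0, 0, 0, 1],
    [0, 0, 0, 0, 0, 0, -1],
    [0, 0, 0, 0, 0, 0, -1],
    [0, 0, 0, 0, 0, 0, -1],
    [0, 0, 0, 0, 0, 0, -1],
    [0, 0, 0, 0, 0, 0, -1],
    [0, 0, 0, 0, 0, 0, -1],
  ],
  newtons=25,
)

```text
clock: 6.45
ee_pos: [545.4, 111.3, 114.5]
tool_rot: [-89.8, -0.1, -87.7]
wrist_force: [-15.7, -1.5, 12.4]
gripper_width: 36.3
```

```bash
python3 -c "
from h import *
resid([543.2,111.6,113])"
```

```text
shift/50 [-0.008  0.029 -0.044] turn/360 [-0.0005  0.0001  0.0002] F [-15.7  -1.5  12.4] w 36.3 t 6.45 [545.4 111.3 114.5] [-89.8  -0.1 -87.7]
```

Request:
move_arm(
  plan=[
    [0, 0, -0.04, 0, 0, 0, -1],
    [0, 0, 0, 0, 0, 0, -1],
    [0, 0, 0, 0, 0, 0, -1],
    [0, 0, 0, 0, 0, 0, -1],
    [0, 0, 0, 0, 0, 0, -1],
    [0, 0, 0, 0, 0, 0, -1],
    [0, 0, 0, 0, 0, 0, -1],
    [0, 0, 0, 0, 0, 0, -1],
    [0, 0, 0, 0, 0, 0, -1],
    [0, 0, 0, 0, 0, 0, -1],
  ],
  newtons=25,
)

```text
clock: 7.7
ee_pos: [541.9, 111.1, 114.5]
tool_rot: [-90.0, -0.1, -87.6]
wrist_force: [-0.3, -0.5, 0.6]
gripper_width: 29.6
```

```bash
python3 -c "
from h import *
resid([543.2,111.6,113])
cv2.imwrite('pics/w3.png',cv2.resize(viewer.get_image('wrist')[:,:,::-1],(768,576)))"
```

```text
shift/50 [-0.008  0.029  0.027] turn/360 [0.     0.0001 0.0003] F [-0.3 -0.5  0.6] w 29.6 t 7.7 [541.9 111.1 114.5] [-90.   -0.1 -87.6]
```

View pics/w3.png

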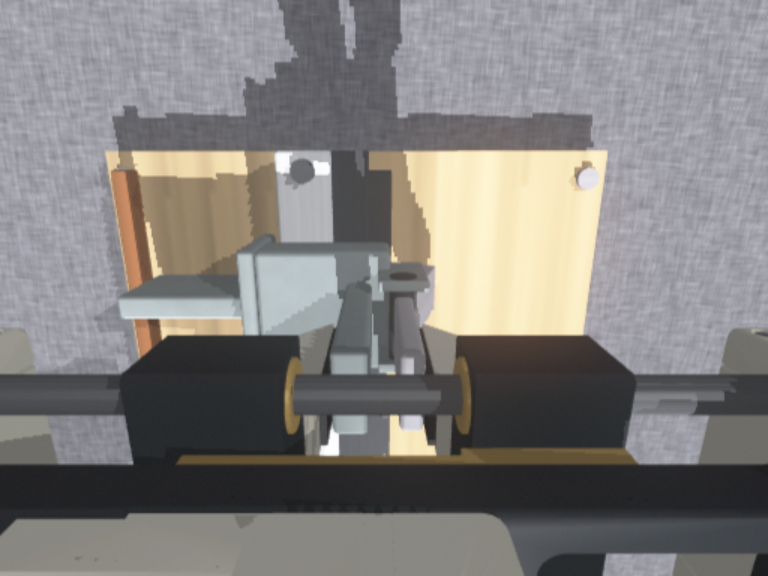

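The lever now stands upright against the post at an opening of 29.6 mm, with balanced wrist force. Next is the slide along tool +x, 180 mm in total.

Request:
move_arm(
  plan=[
    [0.05, 0, 0, 0, 0, 0, -1],
    [0.15, 0, 0, 0, 0, 0, -1],
    [0.2, 0, 0, 0, 0, 0, -1],
    [0.2, 0, 0, 0, 0, 0, -1],
    [0.2, 0, 0, 0, 0, 0, -1],
    [0.2, 0, 0, 0, 0, 0, -1],
    [0.2, 0, 0, 0, 0, 0, -1],
    [0.2, 0, 0, 0, 0, 0, -1],
    [0.15, 0, 0, 0, 0, 0, -1],
    [0.05, 0, 0, 0, 0, 0, -1],
  ],
  newtons=25,
)

```text
clock: 9.0
ee_pos: [545.5, 25.0, 114.5]
tool_rot: [-90.0, -0.1, -87.7]
wrist_force: [0.1, 1.6, 1.0]
gripper_width: 29.3
```

```bash
python3 -c "
from h import *
resid([549.1,-68.8,114])"
```

```text
shift/50 [ 1.877  0.012 -0.003] turn/360 [ 0.     -0.      0.0002] F [0.1 1.6 1. ] w 29.3 t 9.0 [545.5  25.  114.5] [-90.   -0.1 -87.7]
```

Request:
move_arm(
  plan=[
    [0.05, 0, 0, 0, 0, 0, -1],
    [0.15, 0, 0, 0, 0, 0, -1],
    [0.25, 0, 0, 0, 0, 0, -1],
    [0.25, 0, 0, 0, 0, 0, -1],
    [0.25, 0, 0, 0, 0, 0, -1],
    [0.25, 0, 0, 0, 0, 0, -1],
    [0.25, 0, 0, 0, 0, 0, -1],
    [0.2, 0, 0, 0, 0, 0, -1],
    [0.1, 0, 0, 0, 0, 0, -1],
    [0, 0, 0, 0, 0, 0, -1],
  ],
  newtons=25,
)

```text
clock: 10.25
ee_pos: [549.4, -69.3, 114.5]
tool_rot: [-90.0, -0.1, -87.7]
wrist_force: [0.5, -0.0, -0.2]
gripper_width: 29.5
```

```bash
python3 -c "
from h import *
resid([549.1,-68.8,114])"
```

```text
shift/50 [-0.01   0.01  -0.005] turn/360 [-0.0001 -0.0001  0.0003] F [ 0.5 -0.  -0.2] w 29.5 t 10.25 [549.4 -69.3 114.5] [-90.   -0.1 -87.7]
```

The TCP is within 0.5 mm of the notch, so I release here and then rise.

Request:
move_arm(
  plan=[
    [0, 0, 0, 0, 0, 0, 1],
    [0, 0, 0, 0, 0, 0, 1],
    [0, 0, 0, 0, 0, 0, 1],
    [0, 0, 0, 0, 0, 0, 1],
    [0, 0, 0, 0, 0, 0, 1],
    [0, 0, 0, 0, 0, 0, 1],
    [0, 0, 0, 0, 0, 0, 1],
    [0, 0, 0, 0, 0, 0, 1],
    [0, 0, 0, 0, 0, 0, 1],
    [0, 0, 0, 0, 0, 0, 1],
  ],
)

```text
clock: 11.5
ee_pos: [550.5, -68.0, 114.2]
tool_rot: [-89.9, -0.1, -87.6]
wrist_force: [-0.5, -0.2, 0.3]
gripper_width: 91.8
```

Request:
move_arm(
  plan=[
    [0, -0.1, 0, 0, 0, 0, 1],
    [0, -0.3, 0, 0, 0, 0, 1],
    [0, -0.4, 0, 0, 0, 0, 1],
    [0, -0.4, 0, 0, 0, 0, 1],
    [0, -0.4, 0, 0, 0, 0, 1],
    [0, -0.4, 0, 0, 0, 0, 1],
    [0, -0.3, 0, 0, 0, 0, 1],
    [0, -0.1, 0, 0, 0, 0, 1],
    [0, 0, 0, 0, 0, 0, 1],
    [0, 0, 0, 0, 0, 0, 1],
  ],
)

```text
clock: 12.75
ee_pos: [550.6, -67.8, 245.5]
tool_rot: [-89.5, -0.2, -87.6]
wrist_force: [-0.5, -0.2, 0.1]
gripper_width: 92.4
```

```bash
python3 - <<'E'
from h import *
resid([549.1,-68.8,230]); c=cam("wrist"); im=viewer.get_image("wrist")[:,:,::-1].copy()
ex=np.array([.9992,.0401]);a=np.array([-.0401,.9992]);g=np.array([550.4,-68.3])
for off in(-15,33):
  for dy in(-14,14): print(off,dy,(proj(c,np.r_[g+off*ex+dy*a,150])*1.5).round())
cv2.imwrite("pics/w4.png",cv2.resize(im,(768,576)))
s=viewer.get_image("side")[:,:,::-1]; cv2.imwrite("pics/s4.png",cv2.resize(s[170:310,180:380],None,fx=4,fy=4,interpolation=cv2.INTER_CUBIC))
E
```

```text
shift/50 [ 0.018  0.31  -0.033] turn/360 [-0.0014  0.0002  0.0006] F [-0.5 -0.2  0.1] w 92.4 t 12.75 [550.6 -67.8 245.5] [-89.5  -0.2 -87.6]
-15 -14 [350. 304.]
-15 14 [349. 259.]
33 -14 [429. 303.]
33 14 [430. 259.]
```

View pics/w4.png

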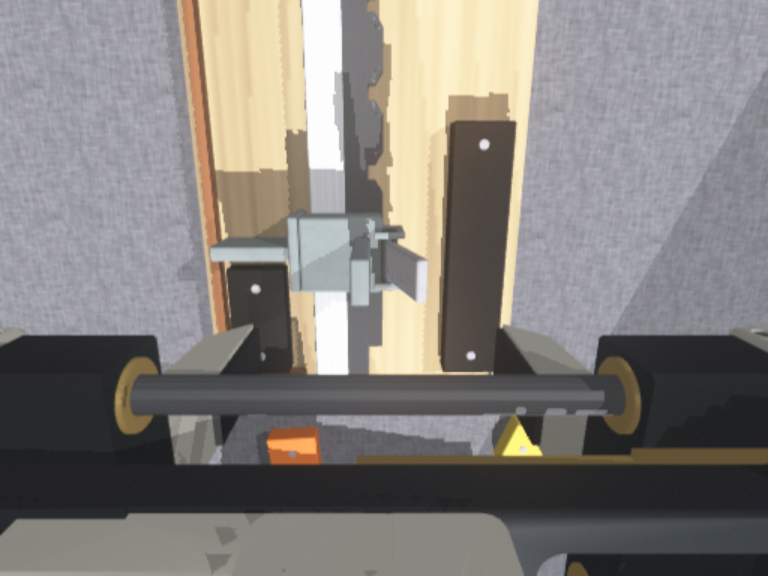

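View pics/s4.png

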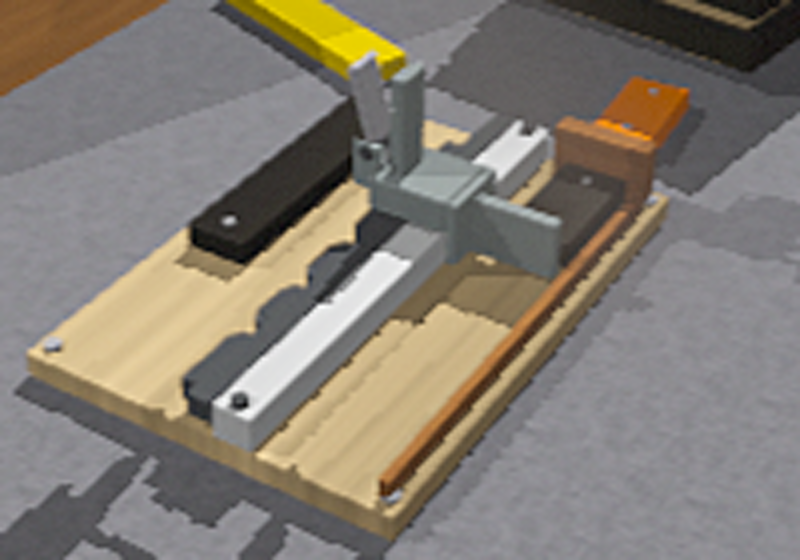

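The lever is sprung out again: its outer edge is at px 427, with the same tilt as at the start. The post is at px 350 and rows 259–304, exactly as predicted. The arm stands just past the short slat's free end, and both slats are in place. Handing in.

```bash
python3 -c "
from workcell import manip
print(manip.hand_in())"
```

```text
the job is handed in; nothing more can be done
None
```

The stop is now in the -90 mm notch, just past the free end of the short slat in the lane, and the job is handed in. I squeezed the lever to a 29.5 mm opening, slid the stop 180 mm from the +90 notch, let go and rose clear. The robot's clock read about 12.75 s of the 35 s allowed.

- **Stop position:** in the last wrist picture the stop's post was within about 1 mm of where it should be, 20 mm past the slat end.
- **Lever:** it was back at its starting tilt, judged by eye. Its outer edge showed about 2 mm inside my estimate, but it did so before the squeeze too, so I put that down to my estimate of the lever top.
- **Slats:** both looked unmoved in the last wrist and side pictures; I did not re-measure them.
- **Robot:** clear of everything, with wrist force near zero.

The one upset came during the first squeeze. The wrist force reached about 16 N sideways and 12 N upward with the gripper roughly 2 mm off centre, and it fell to near zero after I re-centred. That is below both force limits. hand_in gave no verdict.

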